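Fold the carousel's flip lids shut in one sweep

ROBOT

A 6-joint arm with a two-finger parallel gripper is mounted at the origin on the work surface. World frame = base frame: x ahead of the robot, y to its left, z up, the work surface at z = 0. Lengths are in mm, angles in rad, forces in N, time in s.
With the tool pointing down it reaches from about 350 to 875 mm from the base axis. Payload 4.2 kg.
Tool frame: the origin (TCP) lies between the finger pads, 19 mm behind the fingertips; this is the grasp point; z points along the fingers, y is the line along which they close (so a half turn about z gives the same grasp; the last joint's range is limited). The gripper opens to 85 mm and grips with 20 to 120 N. Pads are 22 mm wide; open, the fingers measure 114 mm over their backs; the gripper's body (76 mm by 85 mm) begins 54 mm behind the grasp point. The pads swing forward as they close: fully open they stand 13 mm farther back than shut.
Start: joints at [1.431, 0.385, 0.008, 0, -1.194, -0.259], TCP at [242.662, 575.946, 250.012] pointing down, gripper open.
Joint ranges: [-3.14, 3.14], [-1.21, 2.06], [-1.07, 1.41], [-3.16, 2.05], [-2.99, -0.16], [-3.1, 3.1]. Speed limits (rad/s): [2.79, 2.79, 3.14, 3.14, 3.14, 3.14].

INTERFACE

Orientations are given as a unit quaternion [x, y, z, w].
In Python, from bench import arm gives the robot as it stands.
- The arm moves only by the tool send_rows, never from a script. Its argument "targets" is a list of rows, each an object of numbers: "gripper": the gripper command: -1 is fully open, 1 is shut, values between are in proportion; "x", "y", "z": the shift along the tool's x, y, z in cm; "ax", "ay", "az": the turn, a rotation vector about the tool's x, y, z in degrees. A call has 1 to 5 rows; each row shifts and turns the commanded pose from where the row before left it, along the tool's axes as they then stand; what a row does not reach is not made up. A row lasts 1/12 s, in which the tool goes at most 41.7 mm and 7.16 degrees, less where a joint would pass 70% of its speed; a pose out of reach is approached as far as the arm can. A call is refused whole if a number of a shift passes 4.17 or a number of a turn 7.16, either way. A call with a gripper value outside its range is refused whole. The fingers move at their own pace and stop on an object; the grip force is fixed at half the most. Time passes only in rows, so rows that do not move let the fingers close. It gives the time, the measured TCP pose, the force, the opening and the grip force at its end, in the units of the state.
- arm.read_state(): the state, without advancing time (a new reading comes with each control period).
- arm.get_image(name): name is "scene" or "top"; returns (picture, depth): 400x640x3 uint8, red, green, blue; 400x640 float32, mm along the optical axis (not along the pixel's ray), 0 where there is no reading.
- arm.camera_model(name): a dict with "fx", "fy", "cx", "cy" (pixels), "cam_to_world" (4x4, takes a point from camera to world coordinates). Camera axes: x right, y down, z forward; pixel columns grow to the right and rows downward; lengths in mm; the calibration is good to about 2 mm. A picture is of the moment at which its call begins. camera_model takes no time and is no camera call.
- arm.job_done(): hands the job in; it is judged then, once.
Trained networks look in the newest picture that a camera, given by its name, has taken for a name from the list of things; names that differ only in an ending like _2 or _b are one class to them, and where a whole thing is asked for, a point or a joint stands for the part that bears it (a point fixed in the world has none). Each returns a list of dicts, best first, with "score" (0 to 1); they miss things now and then, are a little off and sometimes report something else, mostly with a low value. They report only what shows in the picture. A call takes as long as a camera call.
- arm.boxes_of(camera, thing): "rect" ([left, top, width, height] in pixels, round what is visible of it).
The state is a dict: "clock": time; "joints": joint angles; "joint_vel": joint speeds; "joint_efforts": joint torques, N m; "position": TCP position; "ee_rot": TCP orientation; "contact_force": force on the tool from outside, world axes, zero at the start; "wrist_torque": the same for the moment, N m; "gripper_width": finger opening in mm; "grasp_force": force on a finger pad.
Only numpy, scipy, OpenCV 4.12 (cv2) and the standard library are available. Lean on these libraries where they do the work, as an engineer would, in place of code of your own. Each camera call takes 0.05 s, during which the arm holds its last target. There are 200 camera calls.

TASK

Run your fingertips round the ring of the sample carousel in one low, gentle sweep, folding the five raised flip lids down flat one after another, starting with the lid whose hinge faces the gap in the row and staying down at the lids until the last one is shut. Do not grip or lift anything: the carousel stays where it stands, and the vials on it, the bottle and the beaker are left alone.

Things in the scene. Friction and masses are not known exactly. Their poses are not given: they have to be found in the camera images.
- carousel: Round plain grey sample carousel, loose on the bench, 250 mm across, about 2.4 kg, flat top 50 mm above its underside. Origin: centre of its underside, z up. Five white flip lids stand on its top along a ring of radius 90 mm, two vials in the gap of that ring. Black carrying knob in the middle, 34 mm wide, rising 36 mm above the top: not to be used.
- first_hinge (a point): Middle of lid 1's radial hinge line, 54.5 mm above the carousel's underside. Lid 1 is the first lid counter-clockwise (seen from above) after the gap; its hinge side faces the gap, which has no lids from about 190 to 338 degrees (angles from the carousel's own +x axis). All lids fold shut counter-clockwise along the ring.
- lid1 (a joint): Hinge angle (rad) of flip lid 1, plate 36 x 30 x 5 mm over a well on the ring, centred 0 degrees counter-clockwise from the carousel's +x axis, hinge 18 mm clockwise of that centre. 0 = shut, upper face 57 mm above the carousel's underside; 1.57 = upright; stop at 1.95, leaning back. Stays where left: friction 0.02 N m (0.6 N at the free edge).
- lid1_free_edge (a point): Middle of the upper edge of lid 1 at its free end, 36 mm from its hinge (upper face when shut).
- lid2 (a joint): Hinge angle (rad) of flip lid 2, plate 36 x 30 x 5 mm over a well on the ring, centred 42 degrees counter-clockwise from the carousel's +x axis, hinge 18 mm clockwise of that centre. 0 = shut, upper face 57 mm above the carousel's underside; 1.57 = upright; stop at 1.95, leaning back. Stays where left: friction 0.02 N m (0.6 N at the free edge).
- lid2_free_edge (a point): Middle of the upper edge of lid 2 at its free end, 36 mm from its hinge (upper face when shut).
- lid3 (a joint): Hinge angle (rad) of flip lid 3, plate 36 x 30 x 5 mm over a well on the ring, centred 84 degrees counter-clockwise from the carousel's +x axis, hinge 18 mm clockwise of that centre. 0 = shut, upper face 57 mm above the carousel's underside; 1.57 = upright; stop at 1.95, leaning back. Stays where left: friction 0.02 N m (0.6 N at the free edge).
- lid3_free_edge (a point): Middle of the upper edge of lid 3 at its free end, 36 mm from its hinge (upper face when shut).
- lid4 (a joint): Hinge angle (rad) of flip lid 4, plate 36 x 30 x 5 mm over a well on the ring, centred 126 degrees counter-clockwise from the carousel's +x axis, hinge 18 mm clockwise of that centre. 0 = shut, upper face 57 mm above the carousel's underside; 1.57 = upright; stop at 1.95, leaning back. Stays where left: friction 0.02 N m (0.6 N at the free edge).
- lid4_free_edge (a point): Middle of the upper edge of lid 4 at its free end, 36 mm from its hinge (upper face when shut).
- lid5 (a joint): Hinge angle (rad) of flip lid 5, plate 36 x 30 x 5 mm over a well on the ring, centred 168 degrees counter-clockwise from the carousel's +x axis, hinge 18 mm clockwise of that centre. 0 = shut, upper face 57 mm above the carousel's underside; 1.57 = upright; stop at 1.95, leaning back. Stays where left: friction 0.02 N m (0.6 N at the free edge).
- lid5_free_edge (a point): Middle of the upper edge of lid 5 at its free end, 36 mm from its hinge (upper face when shut).
- vial_a: Small amber vial with black cap, 26 mm across, 45 mm high, 30 g, standing loose on the carousel's ring in the gap at 238 degrees; origin at the centre of its underside. To be left alone.
- vial_b: Small amber vial with black cap, 26 mm across, 45 mm high, 30 g, standing loose on the carousel's ring in the gap at 274 degrees; origin at the centre of its underside. To be left alone.
- reagent_bottle: Glass bottle with white cap, 64 mm across, 120 mm high, standing on the bench; origin at the centre of its underside. To be left alone.
- beaker: Glass beaker, 68 mm across, 85 mm high, standing on the bench; origin at the centre of its underside. To be left alone.

How it is judged:
By the outcome, as a careful person would: the job done as asked, in the order asked, and still so for the second after the job is handed in, with the robot touching nothing.
It also fails if it takes over 58 s, if anything falls off the work surface, if the arm or the gripper's body presses on something with over 40 N, if the wrist force passes 120 N, or if a joint passes its speed limit or range.

## Working session

There is one attempt and no reset: what is moved stays moved. The work goes in short steps, Python scripts to look and compute and a tool call to move; the robot and the scene stay as the last step left them, time stands still between calls to the robot, and variables do not carry over. Pictures are saved under pics/ and viewed, at most 10 in all, crops included, and the job is handed in when it is done.

Besides the shell and the picture viewer there is one more tool, called after "Emit:" by a JSON object that holds its "method" and its "body", one argument or row to a line. send_rows: Moves the arm, as the interface text tells. Its arguments: {"type":"object","properties":{"targets":{"type":"array"}},"required":["targets"]}

```bash
mkdir -p pics; python3 - <<'E'
from bench import arm
import cv2,numpy as np
for n in("top","scene"):
    p,d=arm.get_image(n); cv2.imwrite(f"pics/{n}0.png",p[:,:,::-1]); np.save(f"{n}_d.npy",d); np.save(f"{n}_p.npy",p)
    m=arm.camera_model(n); print(n,m)
print(arm.read_state())
for t in("carousel","lid1","vial_a","reagent_bottle","beaker"):
    print(t,[(round(b["score"],2),np.round(b["rect"]).tolist()) for b in arm.boxes_of("top",t)][:8])
E
```

```text
top {'fx': 486.34506874669495, 'fy': 486.34506874669495, 'cx': 314.3133355958202, 'cy': 199.8595652879567, 'cam_to_world': array([[-5.00683651e-03, -9.99049149e-01,  4.33096884e-02,
         4.94103050e+02],
       [-9.99977378e-01,  5.19662604e-03,  4.27067455e-03,
        -1.28346895e+01],
       [-4.49167803e-03, -4.32873261e-02, -9.99052567e-01,
         1.51714423e+03],
       [ 0.00000000e+00,  0.00000000e+00,  0.00000000e+00,
         1.00000000e+00]])}
scene {'fx': 517.9111794533738, 'fy': 517.9111794533738, 'cx': 310.3324678270459, 'cy': 201.35738719354242, 'cam_to_world': array([[ 5.18272430e-01,  5.12364556e-01, -6.84745391e-01,
         1.43217902e+03],
       [ 8.54979283e-01, -2.91593756e-01,  4.28932986e-01,
        -5.41133448e+02],
       [ 2.01025783e-02, -8.07747264e-01, -5.89186086e-01,
         8.26729143e+02],
       [ 0.00000000e+00,  0.00000000e+00,  0.00000000e+00,
         1.00000000e+00]])}
{'clock': 0.1, 'joints': array([ 1.43057431e+00,  3.85499289e-01,  6.76452514e-03, -4.21901314e-04,
       -1.19400037e+00, -2.58607834e-01]), 'joint_vel': array([-0.000
[... 215 characters left out ...]
 'position': array([242.50607186, 575.51256212, 249.02182522]), 'ee_rot': array([ 9.80166750e-01, -1.98172055e-01, -1.38385139e-04,  9.79303971e-04]), 'contact_force': array([ 0.86788098,  0.02559216, -0.77921477]), 'wrist_torque': array([ 0.01262469, -0.00502653, -0.01917193]), 'grasp_force': 0.0, 'gripper_width': 85.28575877954508}
carousel [(0.68, [283.0, 158.0, 82.0, 81.0]), (0.56, [166.0, 190.0, 31.0, 24.0])]
lid1 [(0.64, [306.0, 168.0, 12.0, 8.0]), (0.51, [348.0, 182.0, 9.0, 9.0]), (0.43, [332.0, 165.0, 4.0, 11.0])]
vial_a [(0.51, [324.0, 225.0, 8.0, 10.0])]
reagent_bottle [(0.82, [426.0, 209.0, 29.0, 20.0]), (0.63, [344.0, 218.0, 4.0, 6.0])]
beaker [(0.79, [167.0, 192.0, 29.0, 19.0])]
```

View pics/top0.png

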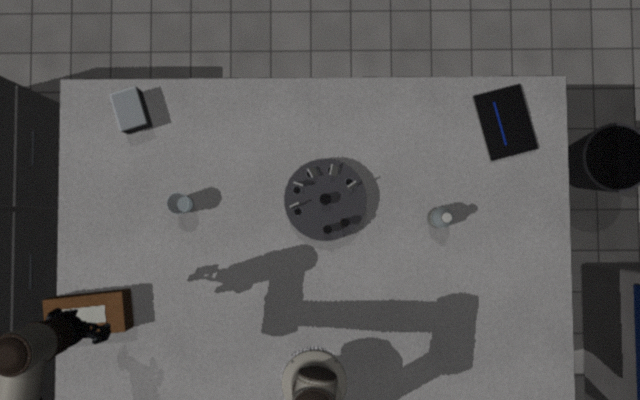

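View pics/scene0.png

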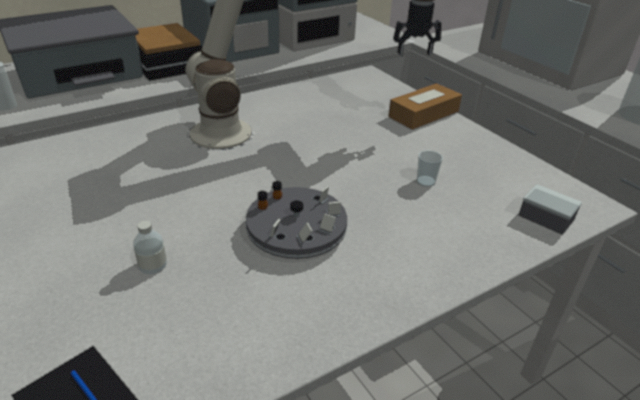

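```bash
cat > h.py <<'E'
from bench import arm
import numpy as np,cv2
def pix2w(n,u,v,z=None,d=None):
    m=arm.camera_model(n);T=m["cam_to_world"]
    r=T[:3,:3]@np.array([(u-m["cx"])/m["fx"],(v-m["cy"])/m["fy"],1.0])
    s=d if d is not None else (z-T[2,3])/r[2]
    return T[:3,3]+s*r
def w2pix(n,P):
    m=arm.camera_model(n);T=m["cam_to_world"];P=np.asarray(P,float)
    c=T[:3,:3].T@(P-T[:3,3]); return c[0]/c[2]*m["fx"]+m["cx"],c[1]/c[2]*m["fy"]+m["cy"]
E
python3 - <<'E'
from h import *
d=np.load("top_d.npy");p=np.load("top_p.npy")
m=arm.camera_model("top");T=m["cam_to_world"]
v,u=np.mgrid[140:260,260:390]
dd=d[140:260,260:390]
P=np.stack([(u-m["cx"])/m["fx"]*dd,(v-m["cy"])/m["fy"]*dd,dd],-1)@T[:3,:3].T+T[:3,3]
h=P[...,2]
print("bench z",np.median(h[:10]))
mk=((h>25)&(h<75)).astype(np.uint8)
c,_=cv2.findContours(mk,cv2.RETR_EXTERNAL,cv2.CHAIN_APPROX_NONE);c=max(c,key=cv2.contourArea)
(cx,cy),r=cv2.minEnclosingCircle(c);e=cv2.fitEllipse(c);print(cx+260,cy+140,r,e)
print(pix2w("top",e[0][0]+260,e[0][1]+140,z=50),"top z",np.median(h[mk>0]))
C=pix2w("top",e[0][0]+260,e[0][1]+140,z=50)
hi=(h>60).astype(np.uint8);n,L,S,ce=cv2.connectedComponentsWithStats(hi)
for i in range(1,n):
    if S[i,4]<4: continue
    q=P[L==i];dx=q.mean(0)-C
    print(S[i,4],ce[i]+[260,140],q.mean(0).round(1),q[:,2].max().round(1),"r",np.hypot(*dx[:2]).round(1),"ang",np.degrees(np.arctan2(dx[1],dx[0])).round(1))
a=cv2.resize(p[150:250,275:380][:,:,::-1],None,fx=6,fy=6,interpolation=cv2.INTER_CUBIC)
cv2.imwrite("pics/c1.png",cv2.convertScaleAbs(a,alpha=1.7))
s=np.load("scene_p.npy");a=cv2.resize(s[170:270,235:365][:,:,::-1],None,fx=6,fy=6,interpolation=cv2.INTER_CUBIC)
cv2.imwrite("pics/c2.png",cv2.convertScaleAbs(a,alpha=1.5))
for n,b in(("reagent_bottle",(440,219)),("beaker",(181,204))): print(n,pix2w("top",*b,z=90))
E
```

```text
bench z -0.06476548048976838
324.97570037841797 199.0596466064453 41.2767219543457 ((64.85970306396484, 59.05528259277344), (81.51062774658203, 81.52234649658203), 162.84881591796875)
[559.96997236 -38.41940797  50.        ] top z 50.33348315337685
72 [333.45833333 169.34722222] [647.1 -64.1  75.6] 94.6 r 90.9 ang -16.4
65 [311.98461538 171.06153846] [ 6.40e+02 -2.00e-01  9.85e+01] 1517.1 r 88.7 ang 25.5
23 [297.86956522 183.30434783] [600.4  39.  149.4] 1517.1 r 87.4 ang 62.4
42 [352.0952381  184.23809524] [ 602.1 -118.8   80.5] 94.5 r 90.7 ang -62.3
102 [325.         198.23529412] [560.8 -38.2  85.8] 92.5 r 0.8 ang 13.8
34 [294.58823529 204.5       ] [541.4  49.9 124.6] 1517.1 r 90.3 ang 101.9
61 [344.59016393 221.60655738] [491.7 -95.   92.7] 102.9 r 88.6 ang -140.4
61 [327.1147541 228.6557377] [471.4 -43.7  94. ] 102.0 r 88.7 ang -176.6
reagent_bottle [ 497.94543522 -374.56455549   90.        ]
beaker [545.826262   385.23331069  90.        ]
```

View pics/c1.png

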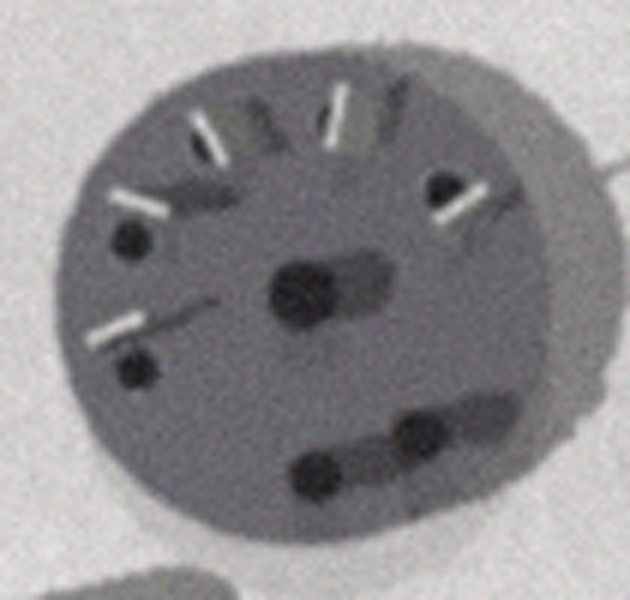

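View pics/c2.png

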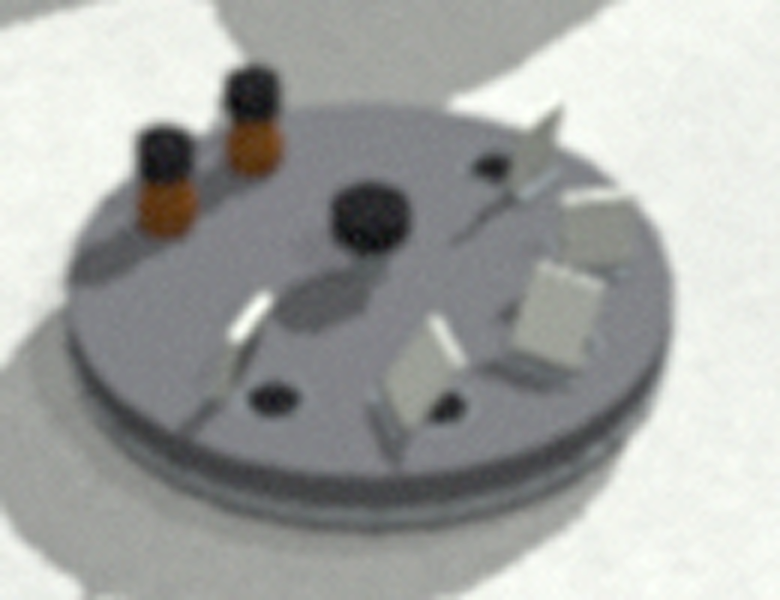

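Top view: carousel centre is at pixel (325,199), world (560, −38). The vials are at (327,229) and (345,222), so its yaw is about −54.5°. Lid 1 is at (352,184), and the row runs counter-clockwise to lid 5 at (295,204). I'll sweep with shut fingers at fixed orientation, after squaring the tool to the world axes.

Emit:
{"method": "send_rows", "body": {
  "targets": [
    {"gripper": 1, "az": -5.7},
    {"gripper": 1, "az": -5.7},
    {"gripper": 1, "az": -5.7},
    {"gripper": 1, "az": -5.7},
    {"gripper": 1}
  ]
}}

```text
$.targets[0]: bad value
```

Emit:
{"method": "send_rows", "body": {
  "targets": [
    {"gripper": 1, "x": 0, "y": 0, "z": 0, "ax": 0, "ay": 0, "az": -5.7},
    {"gripper": 1, "x": 0, "y": 0, "z": 0, "ax": 0, "ay": 0, "az": -5.7},
    {"gripper": 1, "x": 0, "y": 0, "z": 0, "ax": 0, "ay": 0, "az": -5.7},
    {"gripper": 1, "x": 0, "y": 0, "z": 0, "ax": 0, "ay": 0, "az": -5.7},
    {"gripper": 1, "x": 0, "y": 0, "z": 0, "ax": 0, "ay": 0, "az": 0}
  ]
}}

```text
clock: 0.77
position: [242.6, 575.9, 250.0]
ee_rot: [1.0, 0.0, -0.0, 0.0]
contact_force: [0.3, -0.1, 0.9]
gripper_width: 25.7
grasp_force: 0.0
```

Emit:
{"method": "send_rows", "body": {
  "targets": [
    {"gripper": 1, "x": 1.3, "y": 2.8, "z": 0, "ax": 0, "ay": 0, "az": 0},
    {"gripper": 1, "x": 1.3, "y": 2.8, "z": 0, "ax": 0, "ay": 0, "az": 0},
    {"gripper": 1, "x": 1.3, "y": 2.8, "z": 0, "ax": 0, "ay": 0, "az": 0},
    {"gripper": 1, "x": 1.3, "y": 2.8, "z": 0, "ax": 0, "ay": 0, "az": 0},
    {"gripper": 1, "x": 1.3, "y": 2.8, "z": 0, "ax": 0, "ay": 0, "az": 0}
  ]
}}

```text
clock: 1.18
position: [307.9, 434.5, 250.1]
ee_rot: [1.0, -0.002, 0.0, -0.0]
contact_force: [0.5, -0.0, 0.2]
gripper_width: 0.2
grasp_force: 0.0
```

Emit:
{"method": "send_rows", "body": {
  "targets": [
    {"gripper": 1, "x": 1.3, "y": 2.8, "z": 0, "ax": 0, "ay": 0, "az": 0},
    {"gripper": 1, "x": 1.3, "y": 2.8, "z": 0, "ax": 0, "ay": 0, "az": 0},
    {"gripper": 1, "x": 1.3, "y": 2.8, "z": 0, "ax": 0, "ay": 0, "az": 0},
    {"gripper": 1, "x": 1.3, "y": 2.8, "z": 0, "ax": 0, "ay": 0, "az": 0},
    {"gripper": 1, "x": 1.3, "y": 2.8, "z": 0, "ax": 0, "ay": 0, "az": 0}
  ]
}}

```text
clock: 1.6
position: [372.8, 294.4, 250.3]
ee_rot: [1.0, -0.002, 0.0, -0.0]
contact_force: [0.6, -0.0, 0.4]
gripper_width: 0.2
grasp_force: 0.0
```

Emit:
{"method": "send_rows", "body": {
  "targets": [
    {"gripper": 1, "x": 1.3, "y": 2.8, "z": 0, "ax": 0, "ay": 0, "az": 0},
    {"gripper": 1, "x": 1.3, "y": 2.8, "z": 0, "ax": 0, "ay": 0, "az": 0},
    {"gripper": 1, "x": 1.3, "y": 2.8, "z": 0, "ax": 0, "ay": 0, "az": 0},
    {"gripper": 1, "x": 1.3, "y": 2.8, "z": 0, "ax": 0, "ay": 0, "az": 0},
    {"gripper": 1, "x": 1.3, "y": 2.8, "z": 0, "ax": 0, "ay": 0, "az": 0}
  ]
}}

```text
clock: 2.02
position: [437.6, 154.3, 250.4]
ee_rot: [1.0, -0.002, 0.0, -0.0]
contact_force: [0.9, 1.5, 0.5]
gripper_width: 0.1
grasp_force: 0.0
```

Emit:
{"method": "send_rows", "body": {
  "targets": [
    {"gripper": 1, "x": 1.3, "y": 2.8, "z": 0, "ax": 0, "ay": 0, "az": 0},
    {"gripper": 1, "x": 1.3, "y": 2.8, "z": 0, "ax": 0, "ay": 0, "az": 0},
    {"gripper": 1, "x": 1.3, "y": 2.8, "z": 0, "ax": 0, "ay": 0, "az": 0},
    {"gripper": 1, "x": 1.3, "y": 2.8, "z": 0, "ax": 0, "ay": 0, "az": 0},
    {"gripper": 1, "x": 1.3, "y": 2.8, "z": 0, "ax": 0, "ay": 0, "az": 0}
  ]
}}

```text
clock: 2.43
position: [502.6, 14.2, 250.3]
ee_rot: [1.0, -0.002, 0.0, -0.0]
contact_force: [0.4, -0.0, 0.2]
gripper_width: -0.0
grasp_force: 0.0
```

Emit:
{"method": "send_rows", "body": {
  "targets": [
    {"gripper": 1, "x": 1.3, "y": 2.8, "z": 0, "ax": 0, "ay": 0, "az": 0},
    {"gripper": 1, "x": 1.3, "y": 2.8, "z": 0, "ax": 0, "ay": 0, "az": 0},
    {"gripper": 1, "x": 1.3, "y": 2.8, "z": 0, "ax": 0, "ay": 0, "az": 0},
    {"gripper": 1, "x": 1.3, "y": 2.8, "z": 0, "ax": 0, "ay": 0, "az": 0},
    {"gripper": 1, "x": 1.3, "y": 2.8, "z": 0, "ax": 0, "ay": 0, "az": 0}
  ]
}}

```text
clock: 2.85
position: [567.5, -125.9, 250.1]
ee_rot: [1.0, -0.002, 0.0, -0.0]
contact_force: [0.4, 0.8, 0.0]
gripper_width: -0.1
grasp_force: 0.0
```

Emit:
{"method": "send_rows", "body": {
  "targets": [
    {"gripper": 1, "x": 0.2, "y": 0.1, "z": 3, "ax": 0, "ay": 0, "az": 0},
    {"gripper": 1, "x": 0.2, "y": 0.1, "z": 3, "ax": 0, "ay": 0, "az": 0},
    {"gripper": 1, "x": 0, "y": 0, "z": 3, "ax": 0, "ay": 0, "az": 0},
    {"gripper": 1, "x": 0, "y": 0, "z": 3, "ax": 0, "ay": 0, "az": 0},
    {"gripper": 1, "x": 0, "y": 0, "z": 0, "ax": 0, "ay": 0, "az": 0}
  ]
}}

```text
clock: 3.27
position: [566.8, -126.3, 123.8]
ee_rot: [1.0, -0.003, -0.006, -0.001]
contact_force: [-0.8, -0.6, -0.3]
gripper_width: 0.1
grasp_force: 0.0
```

```bash
python3 - <<'E'
from h import *
s,d=arm.get_image("scene")
st=arm.read_state();print(st["position"],st["contact_force"])
C=np.array([560.5,-38.3,0]);y=np.radians(-54.5)
a=cv2.resize(s[130:270,215:365][:,:,::-1],None,fx=5,fy=5,interpolation=cv2.INTER_CUBIC);a=cv2.convertScaleAbs(a,alpha=1.5)[:600]
def dot(P,col):
    u,v=w2pix("scene",P);cv2.circle(a,(int((u-215+.5)*5),int((v-130+.5)*5)),3,col,-1)
for i in range(5):
    t=y+np.radians(42*i);e=np.array([np.cos(t),np.sin(t),0]);g=np.array([-e[1],e[0],0])
    for k in(-15,15): dot(C+e*(90+k)-18*g+[0,0,54.5],(0,0,255))
dot(st["position"]-[0,0,19],(0,255,0))
cv2.imwrite("pics/c3.png",a)
E
```

```text
[ 568.98572717 -126.47390546  127.17388239] [-0.54655662  0.22282924  0.68653956]
```

View pics/c3.png

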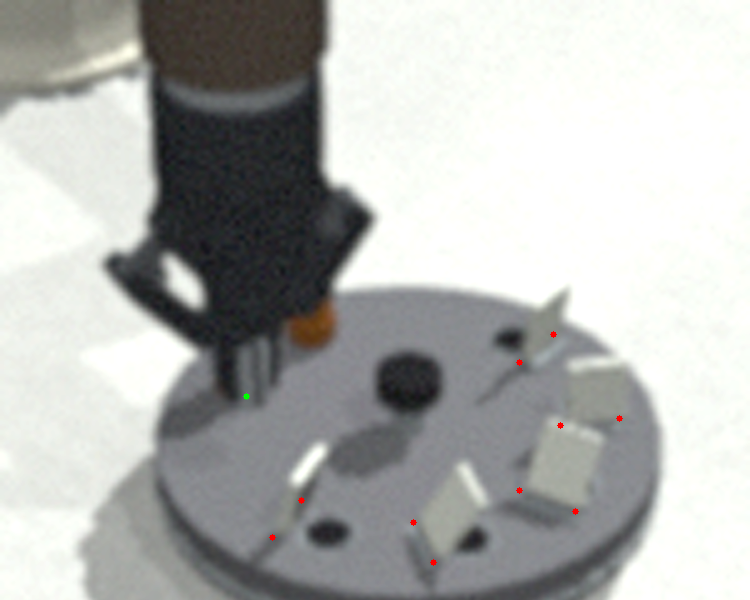

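Fingertip model (green, px (246,396)) and hinge predictions (red) match the picture. I'll check the linkage height before going low.

```bash
cat > wp.py <<'E'
import numpy as np
# waypoints: arc angle step 4.2deg, rows printed as tool x,y,z cm from given command pose
def rows(cmd,pts):
    o=[];c=np.array(cmd,float)
    for p in pts:
        d=np.round((np.array(p)-c)/10,2);o.append((d[0],-d[1],-d[2]));c=c+d*10
    for i in range(0,len(o),5): print([tuple(float(round(v,2))+0 for v in r) for r in o[i:i+5]])
    print("end",c)
E
python3 - <<'E'
from h import *
from wp import rows
m=arm.camera_model("scene");T=m["cam_to_world"]
for u,v in((237,183),(289,173)):
    r=T[:3,:3]@np.array([(u-m["cx"])/m["fx"],(v-m["cy"])/m["fy"],1.]);s=(569-T[0,3])/r[0];print(T[:3,3]+s*r)
st=arm.read_state();print(st["position"])
C=np.array([560.5,-38.3]);zt=[68,68,68,68,65,61,57.5,57.5,62,68]
pts=[];h0=-65.8
f=lambda ph,z:(C[0]+90*np.cos(np.radians(ph)),C[1]+90*np.sin(np.radians(ph)),z+19)
pts+= [f(-83,100),f(-83,88),f(-83,78),f(-83,68),f(h0-12.7,68)]
for i in range(5):
    for k in range(10): pts.append(f(h0+42*i-12.7+4.2*(k+1),zt[k]))
rows((571.66,-126.05,130),pts)
E
```

```text
[ 569.         -187.30693019  200.26639796]
[569.         -59.44556157 185.01510552]
[ 568.98572717 -126.47390546  127.17388239]
[(-0.02, 0.16, 1.1), (0.0, 0.0, 1.2), (0.0, 0.0, 1.0), (0.0, 0.0, 1.0), (0.7, -0.12, 0.0)]
[(0.64, -0.15, 0.0), (0.63, -0.2, 0.0), (0.61, -0.25, 0.0), (0.59, -0.29, 0.0), (0.57, -0.33, 0.3)]
[(0.54, -0.38, 0.4), (0.52, -0.41, 0.35), (0.48, -0.45, 0.0), (0.45, -0.49, -0.45), (0.41, -0.51, -0.6)]
[(0.37, -0.55, 0.0), (0.33, -0.57, 0.0), (0.29, -0.59, 0.0), (0.25, -0.61, 0.0), (0.2, -0.63, 0.3)]
[(0.15, -0.64, 0.4), (0.1, -0.65, 0.35), (0.06, -0.66, 0.0), (0.01, -0.66, -0.45), (-0.04, -0.66, -0.6)]
[(-0.08, -0.65, 0.0), (-0.14, -0.65, 0.0), (-0.18, -0.63, 0.0), (-0.23, -0.62, 0.0), (-0.27, -0.6, 0.3)]
[(-0.32, -0.58, 0.4), (-0.35, -0.55, 0.35), (-0.4, -0.53, 0.0), (-0.44, -0.5, -0.45), (-0.47, -0.46, -0.6)]
[(-0.5, -0.43, 0.0), (-0.53, -0.39, 0.0), (-0.56, -0.35, 0.0), (-0.58, -0.3, 0.0), (-0.61, -0.27, 0.3)]
[(-0.62, -0.22, 0.4), (-0.64, -0.17, 0.35), (-0.64, -0.13, 0.0), (-0.66, -0.07, -0.45), (-0.66, -0.03, -0.6)]
[(-0.66, 0.01, 0.0), (-0.65, 0.07, 0.0), (-0.65, 0.11, 0.0), (-0.64, 0.17, 0.0), (-0.63, 0.2, 0.3)]
[(-0.61, 0.26, 0.4), (-0.59, 0.3, 0.35), (-0.56, 0.34, 0.0), (-0.54, 0.38, -0.45), (-0.51, 0.41, -0.6)]
end [500.86  29.15  87.  ]
```

Emit:
{"method": "send_rows", "body": {
  "targets": [
    {"gripper": 1, "x": 0, "y": 0.15, "z": 1.1, "ax": 0, "ay": 0, "az": 0},
    {"gripper": 1, "x": 0, "y": 0, "z": 1.2, "ax": 0, "ay": 0, "az": 0},
    {"gripper": 1, "x": 0, "y": 0, "z": 1.0, "ax": 0, "ay": 0, "az": 0},
    {"gripper": 1, "x": 0, "y": 0, "z": 0.8, "ax": 0, "ay": 0, "az": 0},
    {"gripper": 1, "x": 0, "y": 0, "z": 0, "ax": 0, "ay": 0, "az": 0}
  ]
}}

```text
clock: 3.73
position: [570.6, -127.8, 88.2]
ee_rot: [1.0, -0.001, -0.001, -0.0]
contact_force: [-1.0, 0.5, 0.2]
gripper_width: -0.1
grasp_force: 0.0
```

Emit:
{"method": "send_rows", "body": {
  "targets": [
    {"gripper": 1, "x": 0, "y": 0, "z": 0, "ax": 0, "ay": 0, "az": 0},
    {"gripper": 1, "x": 0, "y": 0, "z": 0, "ax": 0, "ay": 0, "az": 0}
  ]
}}

```text
clock: 3.9
position: [571.7, -127.8, 89.9]
ee_rot: [1.0, -0.0, 0.001, 0.0]
contact_force: [0.5, 0.9, 0.4]
gripper_width: -0.1
grasp_force: 0.0
```

Emit:
{"method": "send_rows", "body": {
  "targets": [
    {"gripper": 1, "x": 0.7, "y": -0.12, "z": 0.25, "ax": 0, "ay": 0, "az": 0},
    {"gripper": 1, "x": 0.64, "y": -0.15, "z": 0, "ax": 0, "ay": 0, "az": 0},
    {"gripper": 1, "x": 0.63, "y": -0.2, "z": 0, "ax": 0, "ay": 0, "az": 0},
    {"gripper": 1, "x": 0.61, "y": -0.25, "z": 0, "ax": 0, "ay": 0, "az": 0},
    {"gripper": 1, "x": 0.59, "y": -0.29, "z": 0, "ax": 0, "ay": 0, "az": 0}
  ]
}}

```text
clock: 4.32
position: [603.2, -117.7, 86.4]
ee_rot: [1.0, -0.0, -0.0, 0.0]
contact_force: [-0.8, -1.1, 0.8]
gripper_width: -0.1
grasp_force: 0.5
```

Emit:
{"method": "send_rows", "body": {
  "targets": [
    {"gripper": 1, "x": 0.57, "y": -0.33, "z": 0.3, "ax": 0, "ay": 0, "az": 0},
    {"gripper": 1, "x": 0.54, "y": -0.38, "z": 0.4, "ax": 0, "ay": 0, "az": 0},
    {"gripper": 1, "x": 0.52, "y": -0.41, "z": 0.35, "ax": 0, "ay": 0, "az": 0},
    {"gripper": 1, "x": 0.2, "y": -0.2, "z": 0, "ax": 0, "ay": 0, "az": 0},
    {"gripper": 1, "x": 0, "y": 0, "z": 0, "ax": 0, "ay": 0, "az": 0}
  ]
}}

```text
clock: 4.73
position: [622.1, -104.0, 75.8]
ee_rot: [1.0, -0.0, 0.001, 0.0]
contact_force: [0.8, -0.3, -0.0]
gripper_width: 0.2
grasp_force: 0.3
```

```bash
cat > look.py <<'E'
import sys
from h import *
s,d=arm.get_image("scene")
st=arm.read_state();print(st["position"].round(1),st["contact_force"].round(1))
a=cv2.resize(s[150:270,220:365][:,:,::-1],None,fx=5,fy=5,interpolation=cv2.INTER_CUBIC)
cv2.imwrite(sys.argv[1],cv2.convertScaleAbs(a,alpha=1.5))
E
python3 look.py pics/c4.png
```

```text
[ 621.9 -104.1   75.8] [0.5 0.3 0.2]
```

View pics/c4.png

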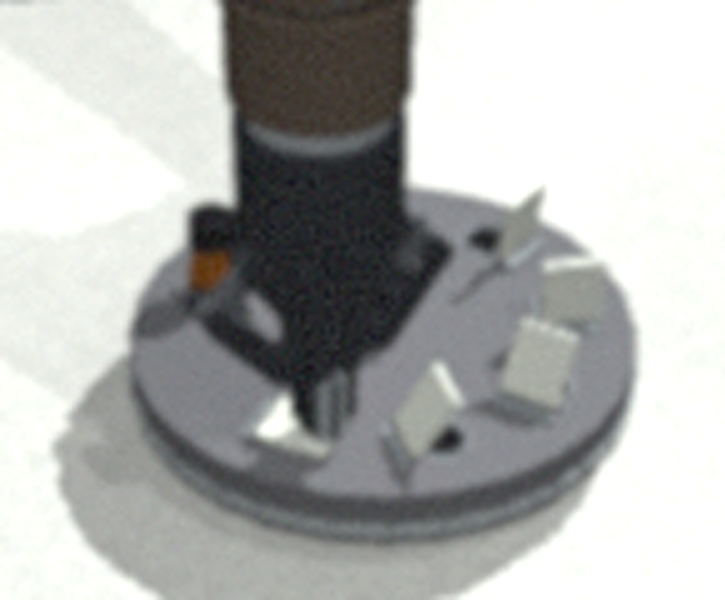

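Lid 1 is folded almost flat under the fingertips (px (290,430)), with no contact force yet. I'll press down by small steps to find the shut height.

Emit:
{"method": "send_rows", "body": {
  "targets": [
    {"gripper": 1, "x": 0, "y": 0, "z": 0.1, "ax": 0, "ay": 0, "az": 0},
    {"gripper": 1, "x": 0, "y": 0, "z": 0, "ax": 0, "ay": 0, "az": 0}
  ]
}}

```text
clock: 4.95
position: [622.0, -104.1, 75.8]
ee_rot: [1.0, -0.0, 0.001, -0.0]
contact_force: [-0.9, 0.9, 3.2]
gripper_width: -0.3
grasp_force: 1.9
```

Emit:
{"method": "send_rows", "body": {
  "targets": [
    {"gripper": 1, "x": 0, "y": 0, "z": 0.05, "ax": 0, "ay": 0, "az": 0},
    {"gripper": 1, "x": 0, "y": 0, "z": 0, "ax": 0, "ay": 0, "az": 0}
  ]
}}

```text
clock: 5.12
position: [621.9, -104.2, 75.7]
ee_rot: [1.0, -0.0, 0.001, -0.0]
contact_force: [-0.1, 1.9, 5.6]
gripper_width: -0.2
grasp_force: 3.0
```

```bash
python3 - <<'E'
import numpy as np
from wp import rows
C=np.array([560.5,-38.3])
f=lambda ph,z:(C[0]+90*np.cos(np.radians(ph)),C[1]+90*np.sin(np.radians(ph)),z)
pts=[]
for i in range(1,5):
    for a,z in((-19.5,80),(-15.5,86),(-11.3,87),(-7,87),(-2.8,87),(1.4,86.5),(5.5,84.5),(10,80.5),(14.5,77),(18.5,75.3)): pts.append(f(-65.8+42*i+a,z))
rows((621.7,-104.25,74.3),pts)
E
```

```text
[(0.43, -0.42, -0.57), (0.41, -0.47, -0.6), (0.4, -0.53, -0.1), (0.37, -0.57, 0.0), (0.32, -0.58, 0.0)]
[(0.27, -0.6, 0.05), (0.22, -0.6, 0.2), (0.2, -0.68, 0.4), (0.14, -0.69, 0.35), (0.08, -0.62, 0.17)]
[(0.04, -0.63, -0.47), (-0.01, -0.63, -0.6), (-0.06, -0.66, -0.1), (-0.1, -0.66, 0.0), (-0.15, -0.65, 0.0)]
[(-0.2, -0.62, 0.05), (-0.24, -0.6, 0.2), (-0.31, -0.64, 0.4), (-0.36, -0.61, 0.35), (-0.35, -0.51, 0.17)]
[(-0.4, -0.49, -0.47), (-0.42, -0.47, -0.6), (-0.48, -0.45, -0.1), (-0.53, -0.42, 0.0), (-0.54, -0.38, 0.0)]
[(-0.57, -0.33, 0.05), (-0.58, -0.29, 0.2), (-0.65, -0.26, 0.4), (-0.68, -0.22, 0.35), (-0.61, -0.14, 0.17)]
[(-0.62, -0.1, -0.47), (-0.62, -0.06, -0.6), (-0.66, -0.01, -0.1), (-0.68, 0.03, 0.0), (-0.65, 0.09, 0.0)]
[(-0.65, 0.13, 0.05), (-0.62, 0.17, 0.2), (-0.66, 0.24, 0.4), (-0.64, 0.29, 0.35), (-0.55, 0.31, 0.17)]
end [514.6   39.05  75.3 ]
```

Emit:
{"method": "send_rows", "body": {
  "targets": [
    {"gripper": 1, "x": 0.43, "y": -0.42, "z": -0.57, "ax": 0, "ay": 0, "az": 0},
    {"gripper": 1, "x": 0.41, "y": -0.47, "z": -0.6, "ax": 0, "ay": 0, "az": 0},
    {"gripper": 1, "x": 0.4, "y": -0.53, "z": -0.1, "ax": 0, "ay": 0, "az": 0},
    {"gripper": 1, "x": 0.37, "y": -0.57, "z": 0, "ax": 0, "ay": 0, "az": 0},
    {"gripper": 1, "x": 0.32, "y": -0.58, "z": 0, "ax": 0, "ay": 0, "az": 0}
  ]
}}

```text
clock: 5.53
position: [640.8, -78.2, 87.0]
ee_rot: [1.0, -0.0, -0.0, -0.0]
contact_force: [0.8, -0.3, 0.5]
gripper_width: -0.1
grasp_force: 0.0
```

Emit:
{"method": "send_rows", "body": {
  "targets": [
    {"gripper": 1, "x": 0.27, "y": -0.6, "z": 0.05, "ax": 0, "ay": 0, "az": 0},
    {"gripper": 1, "x": 0.22, "y": -0.6, "z": 0.2, "ax": 0, "ay": 0, "az": 0},
    {"gripper": 1, "x": 0.2, "y": -0.68, "z": 0.4, "ax": 0, "ay": 0, "az": 0},
    {"gripper": 1, "x": 0.14, "y": -0.69, "z": 0.35, "ax": 0, "ay": 0, "az": 0},
    {"gripper": 1, "x": 0.08, "y": -0.62, "z": 0.17, "ax": 0, "ay": 0, "az": 0}
  ]
}}

```text
clock: 5.95
position: [649.8, -47.2, 75.7]
ee_rot: [1.0, 0.0, -0.0, 0.001]
contact_force: [-0.6, -5.5, 8.4]
gripper_width: -0.2
grasp_force: 3.8
```

Emit:
{"method": "send_rows", "body": {
  "targets": [
    {"gripper": 1, "x": 0, "y": 0, "z": 0, "ax": 0, "ay": 0, "az": 0},
    {"gripper": 1, "x": 0, "y": 0, "z": 0, "ax": 0, "ay": 0, "az": 0}
  ]
}}

```text
clock: 6.12
position: [650.0, -46.4, 75.8]
ee_rot: [1.0, -0.0, 0.001, -0.0]
contact_force: [-0.2, 0.0, 2.9]
gripper_width: -0.1
grasp_force: 1.5
```

```bash
python3 look.py pics/c5.png
```

```text
[650.  -46.4  75.8] [0.2 0.2 2.2]
```

View pics/c5.png

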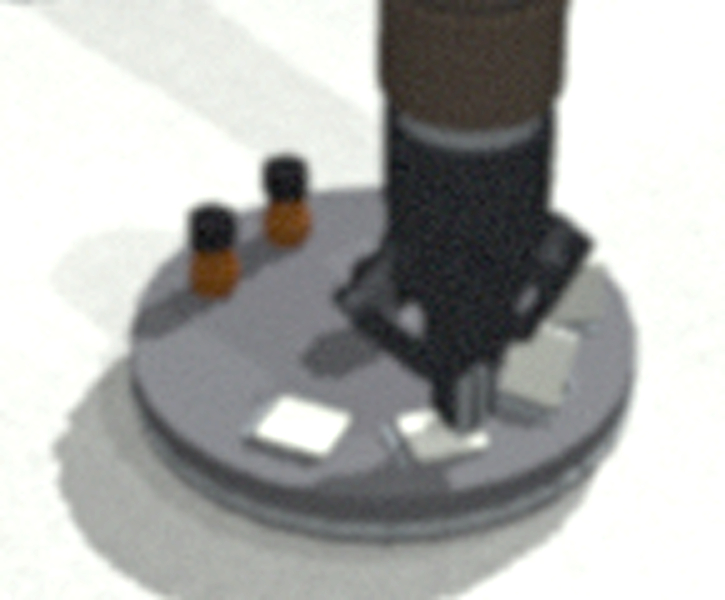

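Lids 1 (px (300,428)) and 2 (px (440,435)) are flat, and the rest of the carousel is undisturbed. Next is lid 3, with a softer end to the descent.

Emit:
{"method": "send_rows", "body": {
  "targets": [
    {"gripper": 1, "x": 0.04, "y": -0.63, "z": -0.47, "ax": 0, "ay": 0, "az": 0},
    {"gripper": 1, "x": -0.01, "y": -0.63, "z": -0.6, "ax": 0, "ay": 0, "az": 0},
    {"gripper": 1, "x": -0.06, "y": -0.66, "z": -0.1, "ax": 0, "ay": 0, "az": 0},
    {"gripper": 1, "x": -0.1, "y": -0.66, "z": 0, "ax": 0, "ay": 0, "az": 0},
    {"gripper": 1, "x": -0.15, "y": -0.65, "z": 0, "ax": 0, "ay": 0, "az": 0}
  ]
}}

```text
clock: 6.58
position: [646.6, -13.7, 87.2]
ee_rot: [1.0, -0.0, 0.0, -0.0]
contact_force: [-0.9, -0.6, -0.5]
gripper_width: 0.4
grasp_force: 0.0
```

Emit:
{"method": "send_rows", "body": {
  "targets": [
    {"gripper": 1, "x": -0.2, "y": -0.62, "z": 0.05, "ax": 0, "ay": 0, "az": 0},
    {"gripper": 1, "x": -0.24, "y": -0.6, "z": 0.2, "ax": 0, "ay": 0, "az": 0},
    {"gripper": 1, "x": -0.31, "y": -0.64, "z": 0.35, "ax": 0, "ay": 0, "az": 0},
    {"gripper": 1, "x": -0.36, "y": -0.61, "z": 0.3, "ax": 0, "ay": 0, "az": 0},
    {"gripper": 1, "x": -0.35, "y": -0.51, "z": 0.12, "ax": 0, "ay": 0, "az": 0}
  ]
}}

```text
clock: 7.0
position: [631.3, 15.8, 76.1]
ee_rot: [1.0, -0.0, -0.001, 0.0]
contact_force: [0.1, -1.4, 0.4]
gripper_width: -0.1
grasp_force: 0.2
```

Emit:
{"method": "send_rows", "body": {
  "targets": [
    {"gripper": 1, "x": 0, "y": 0, "z": 0.1, "ax": 0, "ay": 0, "az": 0},
    {"gripper": 1, "x": 0, "y": 0, "z": 0.05, "ax": 0, "ay": 0, "az": 0},
    {"gripper": 1, "x": 0, "y": 0, "z": 0, "ax": 0, "ay": 0, "az": 0}
  ]
}}

```text
clock: 7.25
position: [632.1, 15.5, 75.8]
ee_rot: [1.0, -0.0, 0.0, -0.0]
contact_force: [-1.3, 1.3, 2.1]
gripper_width: 0.3
grasp_force: 1.5
```

Emit:
{"method": "send_rows", "body": {
  "targets": [
    {"gripper": 1, "x": -0.4, "y": -0.49, "z": -0.47, "ax": 0, "ay": 0, "az": 0},
    {"gripper": 1, "x": -0.42, "y": -0.47, "z": -0.6, "ax": 0, "ay": 0, "az": 0},
    {"gripper": 1, "x": -0.48, "y": -0.45, "z": -0.1, "ax": 0, "ay": 0, "az": 0},
    {"gripper": 1, "x": -0.53, "y": -0.42, "z": 0, "ax": 0, "ay": 0, "az": 0},
    {"gripper": 1, "x": -0.54, "y": -0.38, "z": 0, "ax": 0, "ay": 0, "az": 0}
  ]
}}

```text
clock: 7.67
position: [608.4, 37.5, 87.6]
ee_rot: [1.0, -0.0, 0.001, -0.0]
contact_force: [1.3, -0.6, 0.7]
gripper_width: -0.1
grasp_force: 0.7
```

Emit:
{"method": "send_rows", "body": {
  "targets": [
    {"gripper": 1, "x": -0.57, "y": -0.33, "z": 0.05, "ax": 0, "ay": 0, "az": 0},
    {"gripper": 1, "x": -0.58, "y": -0.29, "z": 0.2, "ax": 0, "ay": 0, "az": 0},
    {"gripper": 1, "x": -0.65, "y": -0.26, "z": 0.35, "ax": 0, "ay": 0, "az": 0},
    {"gripper": 1, "x": -0.68, "y": -0.22, "z": 0.3, "ax": 0, "ay": 0, "az": 0},
    {"gripper": 1, "x": -0.61, "y": -0.14, "z": 0.12, "ax": 0, "ay": 0, "az": 0}
  ]
}}

```text
clock: 8.08
position: [576.1, 49.8, 76.1]
ee_rot: [1.0, -0.0, -0.001, 0.0]
contact_force: [0.1, -0.2, -0.0]
gripper_width: -0.0
grasp_force: 0.2
```

Emit:
{"method": "send_rows", "body": {
  "targets": [
    {"gripper": 1, "x": 0, "y": 0, "z": 0.1, "ax": 0, "ay": 0, "az": 0},
    {"gripper": 1, "x": 0, "y": 0, "z": 0.05, "ax": 0, "ay": 0, "az": 0},
    {"gripper": 1, "x": 0, "y": 0, "z": 0, "ax": 0, "ay": 0, "az": 0}
  ]
}}

```text
clock: 8.33
position: [575.8, 49.7, 75.7]
ee_rot: [1.0, -0.0, -0.002, 0.0]
contact_force: [-4.0, 1.8, 5.8]
gripper_width: 0.3
grasp_force: 2.4
```

```bash
python3 look.py pics/c6.png
```

```text
[576.   49.6  75.7] [-4.5  1.   5.7]
```

View pics/c6.png

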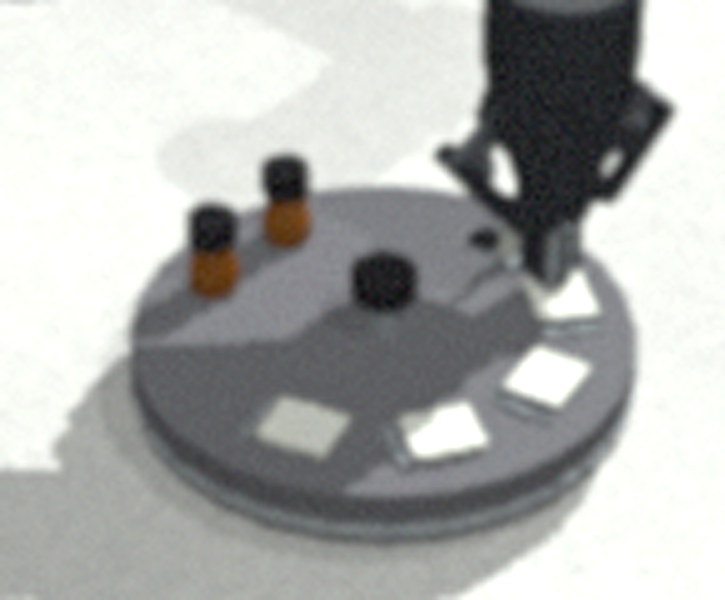

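Lids 1–4 are flat and lid 5 is next (px (515,240)). The vials and carousel haven't moved.

Emit:
{"method": "send_rows", "body": {
  "targets": [
    {"gripper": 1, "x": -0.62, "y": -0.1, "z": -0.5, "ax": 0, "ay": 0, "az": 0},
    {"gripper": 1, "x": -0.62, "y": -0.06, "z": -0.6, "ax": 0, "ay": 0, "az": 0},
    {"gripper": 1, "x": -0.66, "y": -0.01, "z": -0.1, "ax": 0, "ay": 0, "az": 0},
    {"gripper": 1, "x": -0.68, "y": 0.03, "z": 0, "ax": 0, "ay": 0, "az": 0},
    {"gripper": 1, "x": -0.65, "y": 0.09, "z": 0, "ax": 0, "ay": 0, "az": 0}
  ]
}}

```text
clock: 8.8
position: [545.3, 50.4, 88.0]
ee_rot: [1.0, -0.0, 0.001, -0.0]
contact_force: [1.6, 0.1, -0.0]
gripper_width: 0.0
grasp_force: 0.6
```

Emit:
{"method": "send_rows", "body": {
  "targets": [
    {"gripper": 1, "x": -0.65, "y": 0.13, "z": 0.05, "ax": 0, "ay": 0, "az": 0},
    {"gripper": 1, "x": -0.62, "y": 0.17, "z": 0.2, "ax": 0, "ay": 0, "az": 0},
    {"gripper": 1, "x": -0.66, "y": 0.24, "z": 0.35, "ax": 0, "ay": 0, "az": 0},
    {"gripper": 1, "x": -0.64, "y": 0.29, "z": 0.3, "ax": 0, "ay": 0, "az": 0},
    {"gripper": 1, "x": -0.55, "y": 0.31, "z": 0.15, "ax": 0, "ay": 0, "az": 0}
  ]
}}

```text
clock: 9.22
position: [512.5, 38.2, 76.1]
ee_rot: [1.0, -0.001, -0.001, 0.0]
contact_force: [0.2, 0.2, 0.0]
gripper_width: -0.2
grasp_force: 0.2
```

Emit:
{"method": "send_rows", "body": {
  "targets": [
    {"gripper": 1, "x": 0, "y": 0, "z": 0.1, "ax": 0, "ay": 0, "az": 0},
    {"gripper": 1, "x": 0, "y": 0, "z": 0.05, "ax": 0, "ay": 0, "az": 0},
    {"gripper": 1, "x": 0, "y": 0, "z": 0, "ax": 0, "ay": 0, "az": 0}
  ]
}}

```text
clock: 9.47
position: [511.6, 37.7, 75.6]
ee_rot: [1.0, -0.001, -0.003, 0.001]
contact_force: [-5.9, -1.2, 8.6]
gripper_width: 0.2
grasp_force: 4.2
```

Emit:
{"method": "send_rows", "body": {
  "targets": [
    {"gripper": 1, "x": 0, "y": 0, "z": -0.4, "ax": 0, "ay": 0, "az": 0},
    {"gripper": 1, "x": 0, "y": 0, "z": -1.5, "ax": 0, "ay": 0, "az": 0},
    {"gripper": 1, "x": 0, "y": 0, "z": -3, "ax": 0, "ay": 0, "az": 0},
    {"gripper": 1, "x": 0, "y": 0, "z": -3.5, "ax": 0, "ay": 0, "az": 0},
    {"gripper": 1, "x": 0, "y": 0, "z": -3.5, "ax": 0, "ay": 0, "az": 0}
  ]
}}

```text
clock: 9.88
position: [513.6, 38.5, 195.2]
ee_rot: [1.0, -0.001, -0.001, 0.0]
contact_force: [0.7, 0.6, -0.2]
gripper_width: 0.2
grasp_force: 0.0
```

Emit:
{"method": "send_rows", "body": {
  "targets": [
    {"gripper": 1, "x": -1.5, "y": -3, "z": -2, "ax": 0, "ay": 0, "az": 0},
    {"gripper": 1, "x": -1.5, "y": -3, "z": -2, "ax": 0, "ay": 0, "az": 0},
    {"gripper": 1, "x": -1.5, "y": -3, "z": 0, "ax": 0, "ay": 0, "az": 0},
    {"gripper": 1, "x": -1.5, "y": -3, "z": 0, "ax": 0, "ay": 0, "az": 0},
    {"gripper": 1, "x": 0, "y": 0, "z": 0, "ax": 0, "ay": 0, "az": 0}
  ]
}}

```text
clock: 10.3
position: [452.7, 162.3, 235.1]
ee_rot: [1.0, 0.002, 0.001, -0.001]
contact_force: [-0.1, -1.0, -0.6]
gripper_width: 0.1
grasp_force: 0.0
```

```bash
python3 look.py pics/c7.png; python3 - <<'E'
from h import *
p,d=arm.get_image("top");m=arm.camera_model("top");T=m["cam_to_world"]
v,u=np.mgrid[140:260,260:390];dd=d[140:260,260:390]
P=np.stack([(u-m["cx"])/m["fx"]*dd,(v-m["cy"])/m["fy"]*dd,dd],-1)@T[:3,:3].T+T[:3,3];h=P[...,2]
n,L,S,c=cv2.connectedComponentsWithStats(((h>62)&(h<110)).astype(np.uint8))
for i in range(1,n):
    if S[i,4]>5: print(S[i,4],c[i]+[260,140],P[L==i].mean(0).round(1))
E
```

```text
[453.3 160.8 234.8] [-0.2  1.3  0.6]
102 [325.         198.23529412] [560.8 -38.2  86. ]
62 [344.53225806 221.56451613] [491.8 -94.8  92.6]
60 [327.05       228.63333333] [471.5 -43.5  94.1]
```

View pics/c7.png

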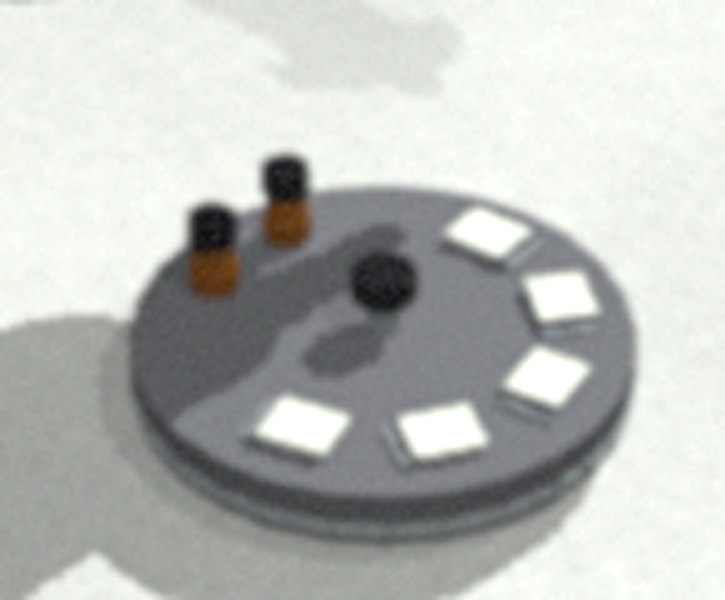

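All five lids lie flat, running from px (300,428) to (487,235). The knob and vials are within 0.3 mm of where they started, and the arm is clear.

```bash
python3 -c "
from bench import arm
print(arm.job_done())"
```

```text
the job is handed in; nothing more can be done
None
```

I folded all five lids flat in order, lid 1 to lid 5, in one low sweep that took about 10 s of the 58 s. The carousel and vials stayed where they were, the arm kept clear of the bottle and beaker, and the job is handed in (no verdict was returned).

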